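Set the stop of a tile jig and lock its clamp knob

TASK

Slide the loose stop of the tile jig along its board until the test tile lying there is held snugly and squarely between the stop and the fixed fence. Then turn the knob on the stop clockwise as far as it goes, so that the stop is locked there, and let go. Leave the other things on the table where they are.

Things in the scene. Friction and masses are not known exactly. Their poses are not given: they have to be found in the camera images.
- stop_jig: the tile jig: a fixed pale wooden board 120 x 260 x 18 mm with a slot along its middle, in which the stop slides. Origin: centre of the underside, on the table; z up, y along the slot (260 mm), from the fence (-y end) to the other end; x across. The jig does not move but stands at another place and yaw (yaw between -0.3 and 0.6 rad) each time. A fixed wooden fence 100 mm wide, 24 mm thick (along y), rising 24 mm above the board's top, stands across its -y end
- fence_face (a point): middle of the fence's inner face at the board's top (jig frame 0, -101, 18 mm); axes as the jig's, +y points from the fence to the stop
- stop (a joint): position of the sliding stop in m: 0 at the end far from the fence, growing toward the fence, range 0 to 0.150. The gap between stop and fence is 0.171 minus this value (0.141 = tile snug). About 2 N of friction while loose; it stays where it is left. The stop can be slid by its block or by dragging it by its knob
- stop_face (a point): middle of the stop's steel-faced pressing face at the board's top; axes as the jig's. The stop is a wooden block 90 mm (x) x 50 mm (y) and 26 mm high above the board, lying on the +y side of this face; its middle and the knob's axis are 25 mm from the face
- clamp (a joint): turn of the clamp knob in rad, growing clockwise seen from above, range 0 to 1.45. It starts loose, between 0 and 0.35; the clamp begins to bite at about 0.8 and locks the stop at 1.2 and above; it turns stiffly there (up to about 0.15 N m) and stays where it is left
- clamp_grip (a point): point on the upright axis of the clamp knob, 74 mm above the table: the height to grip it. The knob: a round steel hub 44 mm across (top 55 mm above the table) with an upright black wing on it, 44 mm long, 12 mm thick, its top 84 mm above the table. x is along the wing's length, y across its 12 mm thickness, z up; at joint value 0 these axes are the jig's. Grip the wing across its thickness. The stop's block below the hub reaches 44 mm above the table
- test_tile_1: the test tile to be held: flat, dark brown glaze on one part, 30 mm (its x) x 48 mm (its y) x 9 mm, loose on the board between fence and stop, a little askew, its 30 mm side roughly along the jig's y. Origin: centre of its underside. The stop pushes it along and squares it against the fence
- test_tile_2: another tile, 30 x 48 x 9 mm, green glaze, lying on the table beside the end of the jig far from the fence; leave it. Origin: centre of underside
- needle_tool: wooden-handled needle, 151 mm long, lying beside the fence end of the jig; leave it. Origin: middle of its length, underside
- jar_cobalt: lidded glass jar, 60 mm wide, 79 mm high, standing behind the jig; leave it. Origin: centre of underside
- masking_tape: roll of tape, 96 mm wide, 25 mm high, lying behind the jig; leave it. Origin: centre of underside
- water_bowl: small bowl, 105 mm wide, 44 mm high, at the left; leave it. Origin: centre of underside
- clay_lump: lump of clay 65 x 79 x 50 mm, behind the jig; leave it. Origin: centre of underside
Not all that is in view belongs to the job. Leave any blue, orange or turquoise look-alike of the test_tile_1 alone.

How it is judged:
On the way:
1. the tile is snug between stop and fence (gap 33 mm or less) while the knob is still loose (below 0.8 rad) (y of stop_face in the frame of fence_face between 0.0285 and 0.033 m and y of test_tile_1 in the frame of fence_face between 0.012 and 0.019 m and x of test_tile_1 in the frame of fence_face between -0.022 and 0.022 m and z of test_tile_1 in the frame of fence_face between -0.004 and 0.004 m and value of joint clamp below 0.8 rad), for 0.2 s.
At the end, for the whole second after the job is handed in: The tile lies flat on the board at rest between stop and fence, square to within 0.1 rad and within 22 mm of the board's middle line; the stop-to-fence gap is at most 33 mm (3 mm more than the tile); the clamp knob is turned to more than 1.2 rad, and the hand is off (y of stop_face in the frame of fence_face between 0.0285 and 0.033 m and y of test_tile_1 in the frame of fence_face between 0.012 and 0.019 m and x of test_tile_1 in the frame of fence_face between -0.022 and 0.022 m and z of test_tile_1 in the frame of fence_face between -0.004 and 0.004 m and value of joint clamp above 1.2 rad and angle between the x axis of test_tile_1 and the y axis of stop_jig, either way round below 0.1 rad and linear speed of test_tile_1 below 0.01 m/s); the robot touches nothing.
It fails at once if one of the other things moved more than 30 mm (distance of any of test_tile_2, needle_tool, jar_cobalt, masking_tape, water_bowl, clay_lump from where it was at the start of the episode above 0.03 m).
It also fails if it takes over 43 s, if anything falls off the work surface, if the arm or the gripper's body presses on something with over 40 N, if the wrist force passes 120 N, or if a joint passes its speed limit or range.

ROBOT

A 6-joint arm with a two-finger parallel gripper is mounted at the origin on the work surface; the furniture and walls round the work are solid. World frame = base frame: x ahead of the robot, y to its left, z up, the work surface at z = 0. Lengths are in m, angles in rad, forces in N, time in s.
With the tool pointing down it reaches from about 0.35 to 0.875 m from the base axis. Payload 15.5 kg.
Tool frame: the origin (TCP) lies midway between the tips of the shut fingers; the grasp point (between the pads) lies bot.tcp_to_grasp behind it (bot.tcp_to_grasp is the distance from the TCP to the grasp point, in m); z points along the fingers, y is the direction in which the jaws open and shut (so a half turn about z gives the same grasp; the last joint's range is limited). The gripper opens to 85 mm and grips with 20 to 120 N. Pads are 22 mm wide; open, the fingers measure 114 mm over their backs; the gripper's body (76 mm by 85 mm) begins 54 mm behind the grasp point. The pads swing forward as they close: fully open they stand 13 mm farther back than shut.
Start: joints at [1.139, 0.494, 1.345, -0, 1.302, -0.096], TCP at [0.207, 0.59, 0.231] pointing down, gripper open.
Joint ranges: [-2.91, 2.91], [-0.82, 2.16], [0.22, 2.67], [-1.22, 4.37], [0.12, 2.79], [-3.08, 3.08]. Speed limits (rad/s): [1.89, 1.89, 2.57, 3.01, 3.01, 3.01].

INTERFACE

Orientations are given as a 3x3 rotation matrix whose columns are the frame's x, y, z axes.
In Python, from cell import bot gives the robot as it stands.
- The arm moves only by the tool servo_tool, never from a script. Its argument "steps" is a list of rows, each an object with "travel": the shift along the tool's x, y, z in m, a list of three; "turn": the turn about the tool's z in degrees; "jaw": the closure, from 0 (fully open) to 1 (shut). A call has 1 to 20 rows; each row is the pose to reach, as a shift and turn from the pose commanded when the call began, along the tool's axes at that moment; what a row does not reach only later rows make up. A row lasts 1/10 s, in which the tool goes at most 50 mm and 8.59 degrees, less where a joint would pass 70% of its speed; a pose out of reach is approached as far as the arm can. A call with a gripper value outside its range is refused whole. The fingers move at their own pace and stop on an object; "squeeze" is the grip in N (left out, the last holds). Time passes only in rows, so rows that repeat a pose let the fingers close. It gives the time, the measured TCP pose, the force and the opening at its end, in the units of the state.
- bot.sense(): the state, without advancing time (a new reading comes with each control period).
- bot.snapshot(name): name is "side" or "top" or "wrist"; returns the picture (480x640x3 uint8, blue, green, red); there is no depth.
- bot.camera_info(name): a dict with "mtx" (3x3 intrinsics, pixels), "R" (3x3) and "t" (3): a world point X has camera coordinates R X + t. Camera axes: x right, y down, z forward; pixel columns grow to the right and rows downward; lengths in m; the calibration is good to about 2 mm. A picture is of the moment at which its call begins: read the wrist's pose just before it. camera_info takes no time and is no camera call; for the wrist camera it gives the pose at the moment of the call.
- bot.close_job(): hands the job in, once; it reports no verdict.
The state is a dict: "time_s": time; "q": joint angles; "dq": joint speeds; "effort": joint torques, N m; "ee_pos": TCP position; "tool_rot": TCP orientation; "wrist_force": force on the tool from outside, world axes, zero at the start; "torque": the same for the moment, N m; "width": finger opening in m.
Only numpy, scipy, OpenCV 4.12 (cv2) and the standard library are available. Lean on these libraries where they do the work, as an engineer would, in place of code of your own. Each camera call takes 0.05 s, during which the arm holds its last target.

## Working session

There is one attempt and no reset: what is moved stays moved. The work goes in short steps, Python scripts to look and compute and a tool call to move; the robot and the scene stay as the last step left them, time stands still between calls to the robot, and variables do not carry over. Pictures are saved under pics/ and viewed, and the job is handed in when it is done.

Besides the shell and the picture viewer there is one more tool, called after "Call:" as a command line: name --argument value ..., lists and objects as JSON in quotes. servo_tool: Moves the arm, as the interface text tells. Its arguments: {"type":"object","properties":{"steps":{"type":"array"},"squeeze":{"type":"number"}},"required":["steps"]}

```bash
mkdir -p pics; ls
python3 - <<'E'
from cell import bot
import cv2
s=bot.sense(); print(s, bot.tcp_to_grasp)
for n in("top","side","wrist"):
    c=bot.camera_info(n); print(n,c)
    cv2.imwrite(f"pics/{n}0.png",bot.snapshot(n))
E
```

```text
pics
{'time_s': 0.0, 'q': array([ 1.13851489e+00,  4.94163152e-01,  1.34615417e+00,  5.78302108e-06,
        1.30249158e+00, -9.54948294e-02]), 'dq': array([-0.00112533,  0.0021801 ,  0.00089593, -0.00148974, -0.00088256,
       -0.00035613]), 'effort': array([ 2.80963533e-03, -8.82153296e+01, -3.83886409e+01,  1.25735314e-04,
        9.78360360e-03,  2.81182395e-06]), 'ee_pos': array([0.20637181, 0.58955453, 0.2307049 ]), 'tool_rot': array([[-9.43820883e-01,  3.30457071e-01, -5.14605487e-04],
       [ 3.30457449e-01,  9.43820247e-01, -1.10203894e-03],
       [ 1.21518517e-04, -1.21018258e-03, -9.99999260e-01]]), 'wrist_force': array([-0.74395829,  0.54129342,  0.32395211]), 'torque': array([-0.02387581,  0.00048253,  0.00681113]), 'width': 0.08557741680237595} 0.0187
top {'mtx': array([[576.44814768,   0.        , 318.06652152],
       [  0.        , 576.44814768, 233.35879533],
       [  0.        ,   0.        ,   1.        ]]), 'R': array([[ 0.01885449, -0.99980095, -0.00652429],
       [-0.98888162, -0.01768507, -0.1476495 ],
       [ 0.14750473,  0.0092356 , -0.98901823]]), 't': array([0.02768271, 0.5325144 , 1.13568064])}
side {'mtx': array([[563.98283814,   0.        , 319.3627996 ],
       [  0.        , 563.98283814, 246.28507485],
       [  0.        ,   0.        ,   1.        ]]), 'R': array([[-0.9999553 , -0.0092513 , -0.00195341],
       [-0.00579758,  0.76310479, -0.64624876],
       [ 0.0074693 , -0.64620855, -0.76312432]]), 't': array([0.52496135, 0.02869423, 1.17556117])}
wrist {'mtx': array([[341.71543873,   0.        , 320.99688323],
       [  0.        , 341.71543873, 236.92221818],
       [  0.        ,   0.        ,   1.        ]]), 'R': array([[ 0.33030863,  0.94387208, -0.0013047 ],
       [ 0.9065245 , -0.31685322,  0.27895764],
       [ 0.26288693, -0.09332485, -0.96030252]]), 't': array([-0.62499444, -0.0355473 ,  0.3792963 ])}
```

View pics/top0.png

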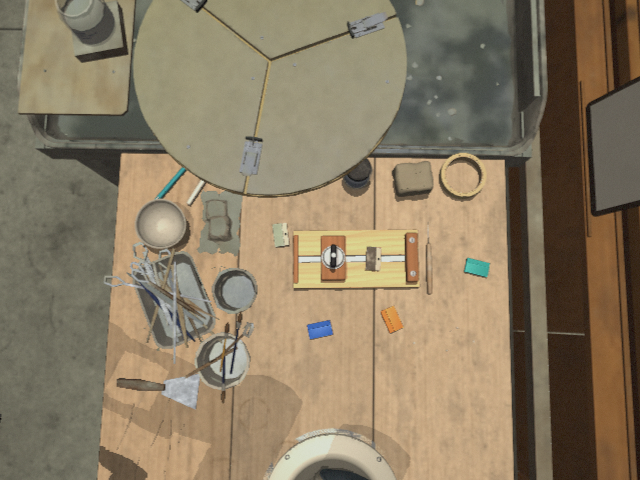

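View pics/side0.png

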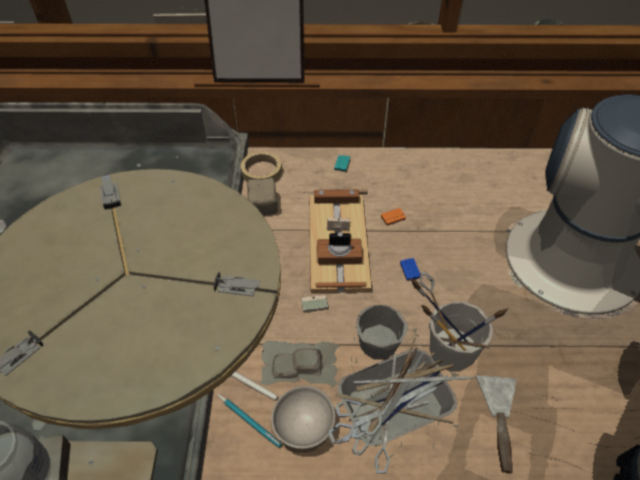

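Run:
```python
import cv2
a=cv2.imread("pics/top0.png")[215:305,260:460]; cv2.imwrite("pics/topc.png",cv2.resize(a,None,fx=4,fy=4,interpolation=cv2.INTER_CUBIC))
a=cv2.imread("pics/side0.png")[170:310,280:400]; cv2.imwrite("pics/sidec.png",cv2.resize(a,None,fx=4,fy=4,interpolation=cv2.INTER_CUBIC))
```

```text
(no output)
```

View pics/topc.png

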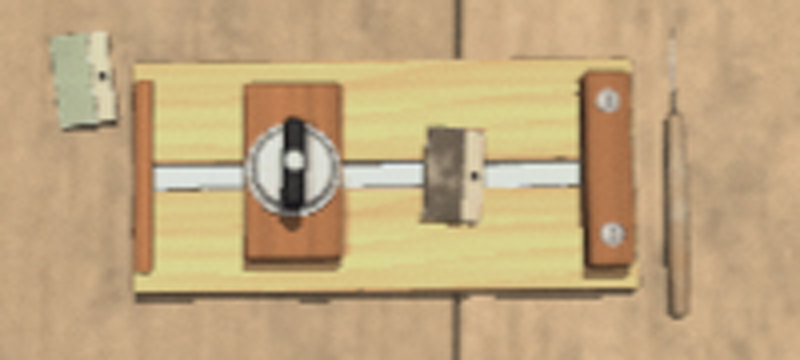

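View pics/sidec.png

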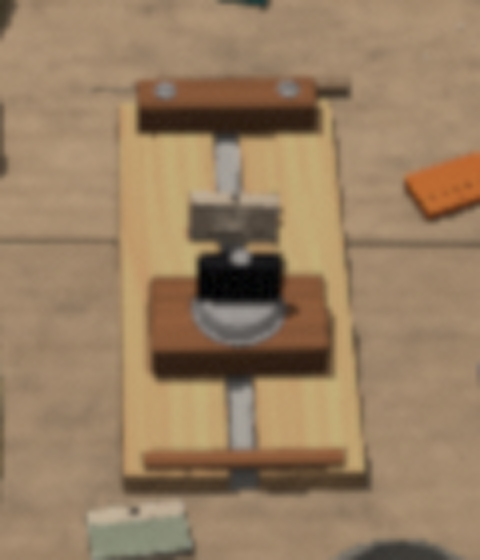

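```bash
cat > h.py <<'E'
import numpy as np
from cell import bot
def ray(n,u,v,z,c=None):
    c=c or bot.camera_info(n); d=c["R"].T@np.linalg.solve(c["mtx"],[u,v,1.]); o=-c["R"].T@c["t"]
    return o+d*(z-o[2])/d[2]
def proj(n,X,c=None):
    c=c or bot.camera_info(n); p=c["mtx"]@(c["R"]@np.array(X,float)+c["t"]); return p[:2]/p[2]
E
python3 - <<'E'
from h import *
T=lambda u,v,z:ray("top",260+u/4-.375,215+v/4-.375,z)
S=lambda u,v,z:ray("side",280+u/4-.375,170+v/4-.375,z)
for n,f,u,v,z in [("bTL",T,135,63,.018),("bTR",T,630,60,.018),("bBR",T,635,290,.018),("bBL",T,135,290,.018),
 ("stopTL",T,245,84,.044),("stopTR",T,342,84,.044),("stopBR",T,342,261,.044),("stopBL",T,245,261,.044),
 ("fTL",T,585,72,.042),("fBL",T,587,265,.042),("wingtop",T,294,119,.084),("wingbot",T,293,207,.084),("knobc",T,294,160,.084),
 ("tTL",T,430,127,.027),("tTR",T,485,130,.027),("tBR",T,478,223,.027),("tBL",T,421,221,.027),
 ("S stop nl",S,155,350,.044),("S stop nr",S,329,347,.044),("S fence bl",S,140,108,.042),("S fence br",S,316,108,.042),("S knobc",S,240,257,.084),
 ("S board nl",S,124,478,.018),("S board nr",S,367,474,.018),("S fl",S,122,101,.018),("S fr",S,333,104,.018),("S wing l",S,197,258,.084),("S wing r",S,281,258,.084)]:
    print(n,f(u,v,z).round(4))
E
```

```text
bTL [0.5405 0.0891 0.018 ]
bTR [ 0.5467 -0.1679  0.018 ]
bBR [ 0.4276 -0.1696  0.018 ]
bBL [0.4229 0.0861 0.018 ]
stopTL [0.5267 0.0316 0.044 ]
stopTR [ 0.5276 -0.0176  0.044 ]
stopBR [ 0.4379 -0.0186  0.044 ]
stopBL [0.437 0.03  0.044]
fTL [ 0.5363 -0.141   0.042 ]
fBL [ 0.4383 -0.1417  0.042 ]
wingtop [0.5041 0.0072 0.084 ]
wingbot [0.4609 0.007  0.084 ]
knobc [0.4839 0.0069 0.084 ]
tTL [ 0.5086 -0.0636  0.027 ]
tTR [ 0.5075 -0.0918  0.027 ]
tBR [ 0.4597 -0.0884  0.027 ]
tBL [ 0.4602 -0.0593  0.027 ]
S stop nl [0.5266 0.032  0.044 ]
S stop nr [0.4397 0.0294 0.044 ]
S fence bl [ 0.5366 -0.1409  0.042 ]
S fence br [ 0.44   -0.1416  0.042 ]
S knobc [0.4848 0.0052 0.084 ]
S board nl [0.5412 0.0919 0.018 ]
S board nr [0.422  0.0885 0.018 ]
S fl [ 0.5474 -0.1706  0.018 ]
S fr [ 0.4282 -0.1691  0.018 ]
S wing l [0.506 0.006 0.084]
S wing r [0.4646 0.0057 0.084 ]
```

Run:
```python
from h import *
s=bot.sense(); R=s["tool_rot"]; print(s["ee_pos"])
for X in [(.4837,.0063,.3),(.4837,.0063,.15),(.4837,.0063,.058)]:
    print((R.T@(np.array(X)-s["ee_pos"])).round(4))
```

```text
[0.20641777 0.58965368 0.23084535]
[-0.4545 -0.459  -0.0688]
[-0.4545 -0.4589  0.0812]
[-0.4545 -0.4588  0.1732]
```

Call:
servo_tool --steps '[{"travel":[0,0,-0.05],"turn":0,"jaw":0},{"travel":[-0.045,-0.046,-0.069],"turn":-4,"jaw":0},{"travel":[-0.08,-0.08,-0.069],"turn":-8,"jaw":0},{"travel":[-0.115,-0.115,-0.069],"turn":-12,"jaw":0},{"travel":[-0.15,-0.15,-0.069],"turn":-16,"jaw":0},{"travel":[-0.185,-0.185,-0.069],"turn":-19.6,"jaw":0},{"travel":[-0.22,-0.22,-0.069],"turn":-19.6,"jaw":0},{"travel":[-0.255,-0.255,-0.069],"turn":-19.6,"jaw":0},{"travel":[-0.29,-0.29,-0.069],"turn":-19.6,"jaw":0},{"travel":[-0.325,-0.325,-0.069],"turn":-19.6,"jaw":0},{"travel":[-0.36,-0.36,-0.069],"turn":-19.6,"jaw":0},{"travel":[-0.395,-0.398,-0.069],"turn":-19.6,"jaw":0},{"travel":[-0.43,-0.434,-0.069],"turn":-19.6,"jaw":0},{"travel":[-0.4545,-0.459,-0.05],"turn":-19.6,"jaw":0},{"travel":[-0.4545,-0.459,0],"turn":-19.6,"jaw":0},{"travel":[-0.4545,-0.459,0.05],"turn":-19.6,"jaw":0},{"travel":[-0.4545,-0.459,0.08],"turn":-19.6,"jaw":0},{"travel":[-0.4545,-0.459,0.08],"turn":-19.6,"jaw":0},{"travel":[-0.4545,-0.459,0.08],"turn":-19.6,"jaw":0}]'

```text
time_s: 2.05
ee_pos: [0.484, 0.0065, 0.1519]
tool_rot: [[-1.0, -0.005, -0.001], [-0.005, 1.0, 0.0], [0.001, 0.0, -1.0]]
wrist_force: [1.2, 0.5, 1.1]
width: 0.0854
```

Run:
```python
from h import *
import cv2
c=bot.camera_info("wrist"); im=bot.snapshot("wrist")
s=bot.sense(); print(s["ee_pos"],s["tool_rot"].round(4).tolist(),s["q"])
import numpy as np; np.savez("pics/w1.npz",**c)
cv2.imwrite("pics/w1.png",im)
for n,z in(("tip",s["ee_pos"]),("knob",(.4837,.0063,.084))): print(n,proj("wrist",z,c))
```

```text
[0.4846742  0.00647466 0.15270823] [[-1.0, -0.0055, 0.0016], [-0.0055, 1.0, -0.0002], [-0.0016, -0.0002, -1.0]] [-1.09917106e-01  4.02835787e-01  1.78109122e+00  8.61851481e-06
  9.56061569e-01 -1.68621753e+00]
tip [319.09065424 301.99876018]
knob [319.37957978 251.83220292]
```

View pics/w1.png

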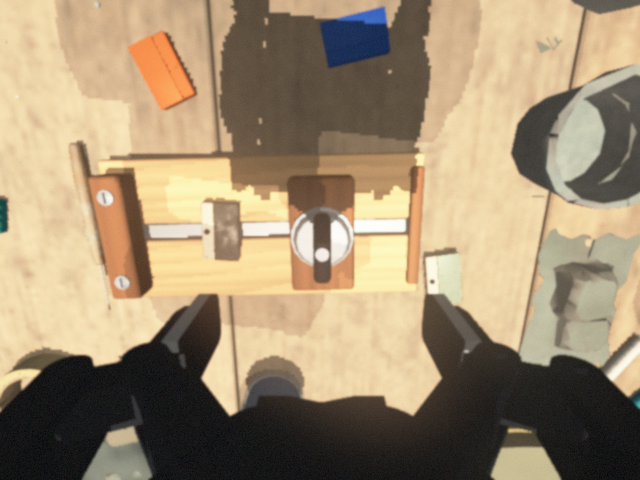

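Run:
```python
from h import *
import cv2
c=dict(np.load("pics/w1.npz")); im=cv2.imread("pics/w1.png")
a=im[190:300,250:380]; cv2.imwrite("pics/w1c.png",cv2.resize(a,None,fx=5,fy=5,interpolation=cv2.INTER_CUBIC))
print(ray("wrist",321.5,254.5,.085,c))
```

```text
[0.48517752 0.00768468 0.085     ]
```

View pics/w1c.png

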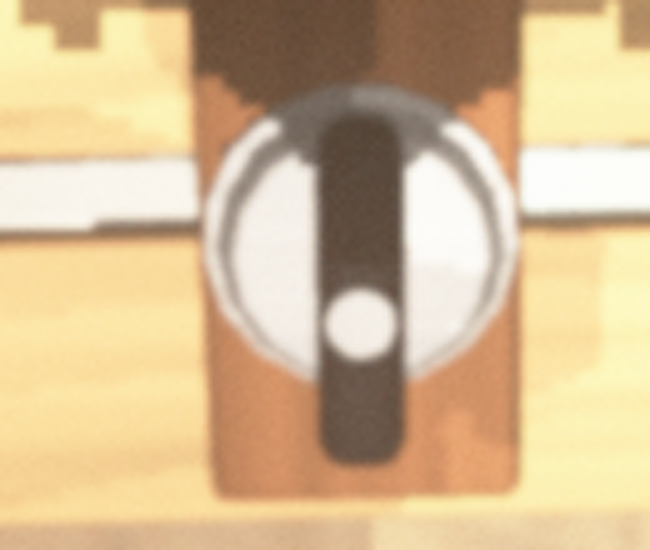

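Call:
servo_tool --steps '[{"travel":[0,0.0007,0.04],"turn":0,"jaw":0},{"travel":[0,0.0007,0.075],"turn":0,"jaw":0},{"travel":[0,0.0007,0.09],"turn":0,"jaw":0},{"travel":[0,0.0007,0.09],"turn":0,"jaw":0},{"travel":[0,0.0007,0.09],"turn":0,"jaw":0}]'

```text
time_s: 2.6
ee_pos: [0.485, 0.0072, 0.0629]
tool_rot: [[-1.0, -0.006, 0.002], [-0.006, 1.0, -0.0], [-0.002, -0.0, -1.0]]
wrist_force: [-0.6, 0.3, 0.9]
width: 0.0855
```

Run:
```python
from h import *
s=bot.sense(); print(s["time_s"],s["ee_pos"],s["wrist_force"])
```

```text
2.6 [0.4850372  0.00715213 0.06288769] [-0.59917947  0.28636268  0.85566723]
```

Call:
servo_tool --steps '[{"travel":[0,0,0.005],"turn":0,"jaw":0},{"travel":[0,0,0.005],"turn":0,"jaw":0.4},{"travel":[0,0,0.005],"turn":0,"jaw":1},{"travel":[0,0,0.005],"turn":0,"jaw":1},{"travel":[0,0,0.005],"turn":0,"jaw":1},{"travel":[0,0,0.005],"turn":0,"jaw":1},{"travel":[0,0,0.005],"turn":0,"jaw":1},{"travel":[0,0,0.005],"turn":0,"jaw":1}]' --squeeze 50

```text
time_s: 3.4
ee_pos: [0.4838, 0.0072, 0.0564]
tool_rot: [[-1.0, -0.005, 0.0], [-0.005, 1.0, -0.0], [-0.0, -0.0, -1.0]]
wrist_force: [-1.4, 0.3, 5.8]
width: 0.011
```

Call:
servo_tool --steps '[{"travel":[0,-0.006,-0.001],"turn":0,"jaw":1},{"travel":[0,-0.014,-0.001],"turn":0,"jaw":1},{"travel":[-0.0005,-0.022,-0.001],"turn":0,"jaw":1},{"travel":[-0.0005,-0.03,-0.001],"turn":0,"jaw":1},{"travel":[-0.0007,-0.036,-0.001],"turn":0,"jaw":1},{"travel":[-0.0007,-0.042,-0.001],"turn":0,"jaw":1},{"travel":[-0.0008,-0.048,-0.001],"turn":0,"jaw":1},{"travel":[-0.0009,-0.054,-0.001],"turn":0,"jaw":1},{"travel":[-0.001,-0.06,-0.001],"turn":0,"jaw":1},{"travel":[-0.0011,-0.066,-0.001],"turn":0,"jaw":1},{"travel":[-0.0012,-0.072,-0.001],"turn":0,"jaw":1},{"travel":[-0.0013,-0.078,-0.001],"turn":0,"jaw":1},{"travel":[-0.0014,-0.083,-0.001],"turn":0,"jaw":1},{"travel":[-0.0015,-0.088,-0.001],"turn":0,"jaw":1},{"travel":[-0.0015,-0.088,-0.001],"turn":0,"jaw":1}]'

```text
time_s: 4.9
ee_pos: [0.4863, -0.0817, 0.0568]
tool_rot: [[-1.0, -0.005, 0.001], [-0.005, 1.0, -0.0], [-0.001, -0.0, -1.0]]
wrist_force: [6.9, -1.7, -23.2]
width: 0.011
```

Run:
```python
from h import *
import cv2
s=bot.sense(); print(s["time_s"],s["ee_pos"],s["wrist_force"],s["torque"],s["width"])
for n in("side","wrist"): cv2.imwrite(f"pics/{n}2.png",bot.snapshot(n))
a=cv2.imread("pics/side2.png")[120:320,250:450]; cv2.imwrite("pics/side2c.png",cv2.resize(a,None,fx=3,fy=3,interpolation=cv2.INTER_CUBIC))
```

```text
4.9 [ 0.48627401 -0.08172958  0.05675397] [  6.87734614  -1.69727386 -23.19406474] [-0.32925904 -1.21384547  0.06935445] 0.011033432603363121
```

View pics/side2c.png

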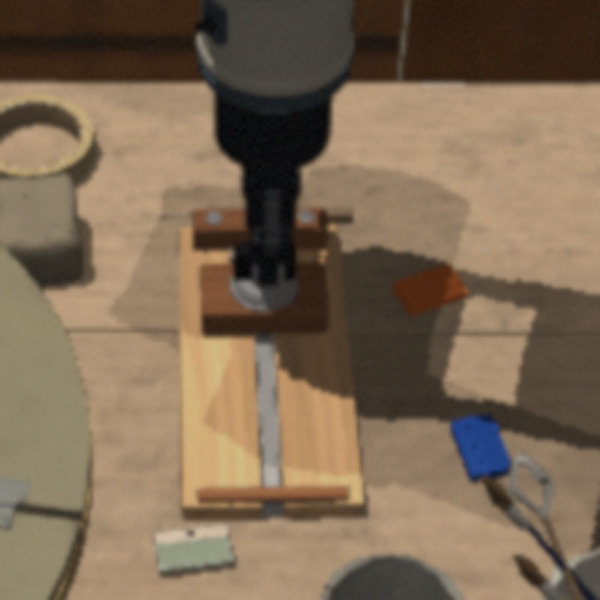

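View pics/wrist2.png

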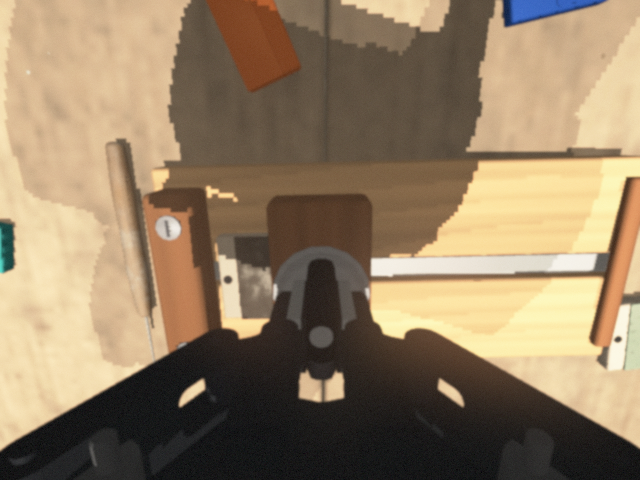

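Call:
servo_tool --steps '[{"travel":[-0.0003,-0.001,0.0008],"turn":0,"jaw":1},{"travel":[-0.0003,-0.002,0.0008],"turn":0,"jaw":1},{"travel":[-0.0003,-0.003,0.0008],"turn":0,"jaw":1},{"travel":[-0.0003,-0.003,0.0008],"turn":0,"jaw":1}]'

```text
time_s: 5.4
ee_pos: [0.4864, -0.0841, 0.0566]
tool_rot: [[-1.0, -0.005, 0.001], [-0.005, 1.0, -0.0], [-0.001, -0.0, -1.0]]
wrist_force: [4.2, -0.5, -5.2]
width: 0.011
```

Call:
servo_tool --steps '[{"travel":[-0.0003,-0.0005,0],"turn":0,"jaw":1},{"travel":[-0.0003,-0.001,0],"turn":0,"jaw":1},{"travel":[-0.0003,-0.001,0],"turn":0,"jaw":1}]'

```text
time_s: 5.7
ee_pos: [0.4864, -0.0848, 0.0565]
tool_rot: [[-1.0, -0.005, 0.0], [-0.005, 1.0, -0.0], [-0.0, -0.0, -1.0]]
wrist_force: [3.2, 1.7, -2.3]
width: 0.0112
```

Call:
servo_tool --steps '[{"travel":[-0.0002,-0.0005,0],"turn":0,"jaw":1},{"travel":[-0.0002,-0.001,0],"turn":0,"jaw":1},{"travel":[-0.0002,-0.001,0],"turn":0,"jaw":1}]'

```text
time_s: 6.0
ee_pos: [0.4865, -0.0858, 0.0565]
tool_rot: [[-1.0, -0.005, -0.0], [-0.005, 1.0, -0.0], [0.0, 0.0, -1.0]]
wrist_force: [1.3, 1.2, 0.9]
width: 0.0111
```

Call:
servo_tool --steps '[{"travel":[0,-0.0005,0],"turn":0,"jaw":1},{"travel":[0,-0.001,0],"turn":0,"jaw":1},{"travel":[0,-0.001,0],"turn":0,"jaw":1}]'

```text
time_s: 6.3
ee_pos: [0.4865, -0.0863, 0.0565]
tool_rot: [[-1.0, -0.005, -0.0], [-0.005, 1.0, 0.001], [0.0, 0.001, -1.0]]
wrist_force: [2.0, 9.3, 2.7]
width: 0.0111
```

Call:
servo_tool --steps '[{"travel":[0,-0.0007,0],"turn":0,"jaw":1},{"travel":[0,-0.0007,0],"turn":0,"jaw":1},{"travel":[0,-0.0007,0],"turn":0,"jaw":1}]'

```text
time_s: 6.6
ee_pos: [0.4865, -0.0865, 0.0565]
tool_rot: [[-1.0, -0.005, -0.0], [-0.005, 1.0, 0.001], [0.0, 0.001, -1.0]]
wrist_force: [3.9, 15.8, 3.4]
width: 0.011
```

Run:
```python
from h import *
import cv2
s=bot.sense(); print(s["time_s"],s["ee_pos"],s["wrist_force"],s["torque"],s["width"],s["q"][5])
cv2.imwrite("pics/w3.png",bot.snapshot("wrist"))
a=cv2.imread("pics/w3.png")[140:360,110:400]; cv2.imwrite("pics/w3c.png",cv2.resize(a,None,fx=2.7,fy=2.7,interpolation=cv2.INTER_CUBIC))
```

```text
6.6 [ 0.48646448 -0.08648261  0.0565037 ] [ 3.89432825 15.78545987  3.43309542] [ 2.68308169 -0.72718947  0.07532007] 0.011011220730796767 -1.8748863714482669
```

View pics/w3c.png

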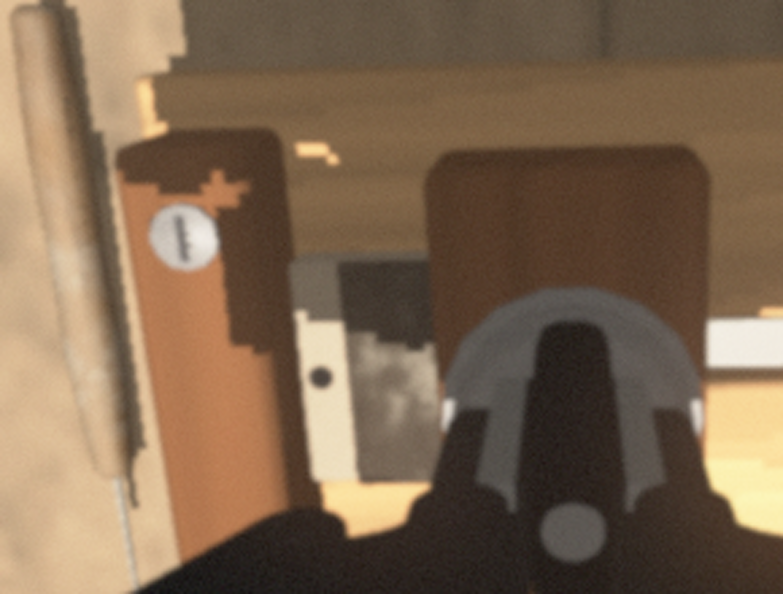

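Call:
servo_tool --steps '[{"travel":[0,0,0],"turn":5,"jaw":1},{"travel":[0,0,0],"turn":10,"jaw":1},{"travel":[0,0,0],"turn":15,"jaw":1},{"travel":[0,0,0],"turn":20,"jaw":1},{"travel":[0,0,0],"turn":25,"jaw":1},{"travel":[0,0,0],"turn":30,"jaw":1},{"travel":[0,0,0],"turn":30,"jaw":1}]' --squeeze 70

```text
time_s: 7.35
ee_pos: [0.4867, -0.0857, 0.0566]
tool_rot: [[-0.867, 0.499, 0.0], [0.499, 0.867, 0.002], [0.001, 0.002, -1.0]]
wrist_force: [6.0, 26.7, 3.7]
width: 0.0107
```

Call:
servo_tool --steps '[{"travel":[0.0003,0.0005,0],"turn":5,"jaw":1},{"travel":[0.0003,0.0005,0],"turn":10,"jaw":1},{"travel":[0.0003,0.0005,0],"turn":15,"jaw":1},{"travel":[0.0003,0.0005,0],"turn":20,"jaw":1},{"travel":[0.0003,0.0005,0],"turn":20,"jaw":1}]'

```text
time_s: 7.85
ee_pos: [0.4871, -0.0852, 0.0566]
tool_rot: [[-0.644, 0.765, 0.001], [0.765, 0.644, 0.002], [0.001, 0.002, -1.0]]
wrist_force: [9.0, 27.1, 3.1]
width: 0.0107
```

Call:
servo_tool --steps '[{"travel":[0.0004,0.0003,0],"turn":5,"jaw":1},{"travel":[0.0004,0.0003,0],"turn":10,"jaw":1},{"travel":[0.0004,0.0003,0],"turn":15,"jaw":1},{"travel":[0.0004,0.0003,0],"turn":20,"jaw":1},{"travel":[0.0004,0.0003,0],"turn":20,"jaw":1}]'

```text
time_s: 8.35
ee_pos: [0.4877, -0.0848, 0.0566]
tool_rot: [[-0.343, 0.939, 0.002], [0.939, 0.343, 0.002], [0.001, 0.003, -1.0]]
wrist_force: [11.8, 26.8, 0.4]
width: 0.0108
```

Run:
```python
from h import *
import cv2
s=bot.sense(); print(s["time_s"],s["ee_pos"],s["wrist_force"],s["torque"],s["width"],s["q"][5])
c=bot.camera_info("wrist"); np.savez("pics/w4.npz",**c); cv2.imwrite("pics/w4.png",bot.snapshot("wrist"))
```

```text
8.35 [ 0.48766868 -0.08480575  0.05664379] [11.81482877 26.78081695  0.4265921 ] [ 4.58970755 -2.10050619 -0.01591232] 0.010770625395048623 -0.6476206027221162
```

View pics/w4.png

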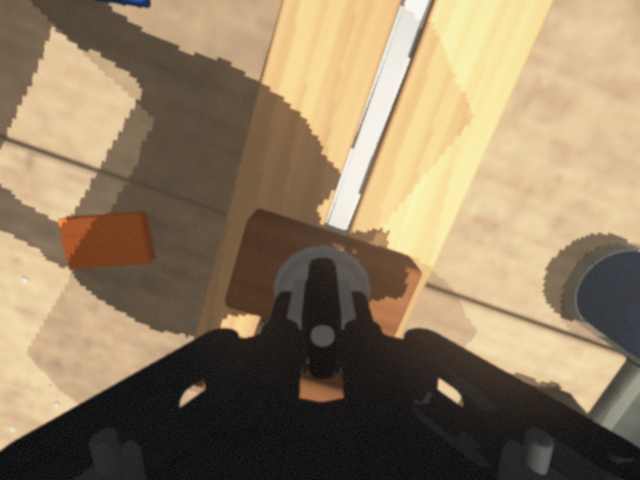

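Call:
servo_tool --steps '[{"travel":[0.0004,0.0001,0],"turn":4,"jaw":1},{"travel":[0.0004,0.0001,0],"turn":8,"jaw":1},{"travel":[0.0004,0.0001,0],"turn":11,"jaw":1},{"travel":[0.0004,0.0001,0],"turn":11,"jaw":1}]'

```text
time_s: 8.8
ee_pos: [0.488, -0.0847, 0.0567]
tool_rot: [[-0.159, 0.987, 0.003], [0.987, 0.159, 0.002], [0.001, 0.003, -1.0]]
wrist_force: [13.6, 25.0, -2.8]
width: 0.0112
```

Call:
servo_tool --steps '[{"travel":[0,0,0],"turn":2,"jaw":1},{"travel":[0,0,0],"turn":3.5,"jaw":1},{"travel":[0,0,0],"turn":3.5,"jaw":1}]'

```text
time_s: 9.1
ee_pos: [0.488, -0.0847, 0.0567]
tool_rot: [[-0.101, 0.995, 0.003], [0.995, 0.101, 0.001], [0.001, 0.003, -1.0]]
wrist_force: [13.1, 25.3, -2.2]
width: 0.0107
```

Run:
```python
from h import *
s=bot.sense(); print(s["time_s"],s["ee_pos"],s["tool_rot"].round(3).tolist(),s["wrist_force"],s["torque"],s["width"],s["q"][5],s["effort"][5])
```

```text
9.1 [ 0.48802372 -0.08471227  0.05666659] [[-0.101, 0.995, 0.003], [0.995, 0.101, 0.001], [0.001, 0.003, -1.0]] [13.13306607 25.33601998 -2.16871979] [ 4.20445252 -2.36129787  1.04587132] 0.010677735602279637 -0.3968691385106928 1.8525207415223122
```

Call:
servo_tool --steps '[{"travel":[0,0,0],"turn":-1,"jaw":0.6},{"travel":[0,0,0],"turn":-1,"jaw":0.2},{"travel":[0,0,0],"turn":-1,"jaw":0},{"travel":[0,0,0],"turn":-1,"jaw":0},{"travel":[0,0,0],"turn":-1,"jaw":0},{"travel":[0,0,-0.02],"turn":-1,"jaw":0},{"travel":[0,0,-0.06],"turn":-1,"jaw":0},{"travel":[0,0,-0.1],"turn":-1,"jaw":0},{"travel":[0,0,-0.14],"turn":-1,"jaw":0},{"travel":[0,0,-0.18],"turn":-1,"jaw":0},{"travel":[0,0,-0.2],"turn":-1,"jaw":0},{"travel":[0,0,-0.2],"turn":-1,"jaw":0}]'

```text
time_s: 10.3
ee_pos: [0.4877, -0.0865, 0.2593]
tool_rot: [[-0.118, 0.993, 0.005], [0.993, 0.118, -0.002], [-0.002, 0.005, -1.0]]
wrist_force: [0.1, -0.0, -0.6]
width: 0.085
```

Run:
```python
from h import *
import cv2
s=bot.sense(); print(s["time_s"],s["ee_pos"],s["wrist_force"],s["width"])
c=bot.camera_info("wrist"); np.savez("pics/w5.npz",**c); cv2.imwrite("pics/w5.png",bot.snapshot("wrist"))
cv2.imwrite("pics/side5.png",bot.snapshot("side"))
a=cv2.imread("pics/side5.png")[120:320,250:450]; cv2.imwrite("pics/side5c.png",cv2.resize(a,None,fx=3,fy=3,interpolation=cv2.INTER_CUBIC))
```

```text
10.3 [ 0.48773371 -0.08647199  0.25934678] [ 0.14747092 -0.0011494  -0.5703461 ] 0.08499396757393908
```

View pics/w5.png

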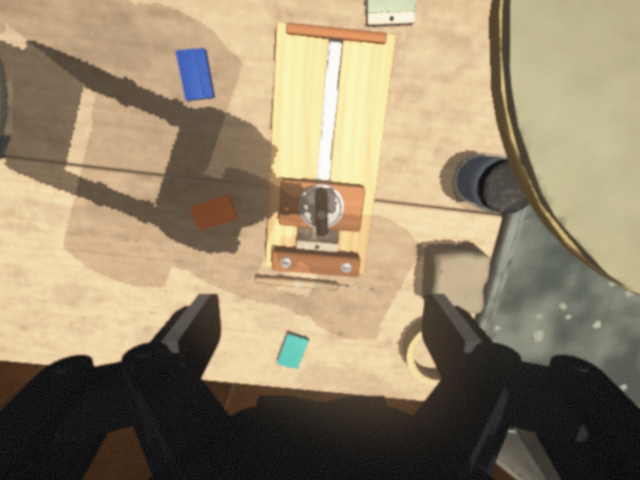

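View pics/side5c.png

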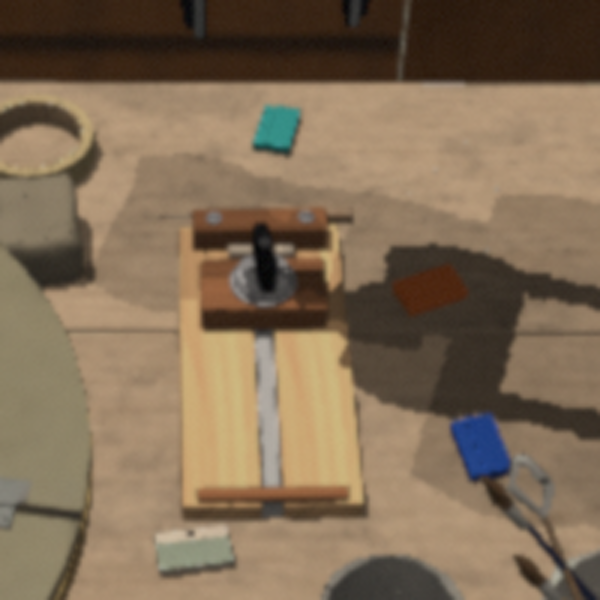

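Run:
```python
import cv2
a=cv2.imread("pics/w5.png")[165:295,255:385]; cv2.imwrite("pics/w5c.png",cv2.resize(a,None,fx=5,fy=5,interpolation=cv2.INTER_CUBIC))
```

```text
(no output)
```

View pics/w5c.png

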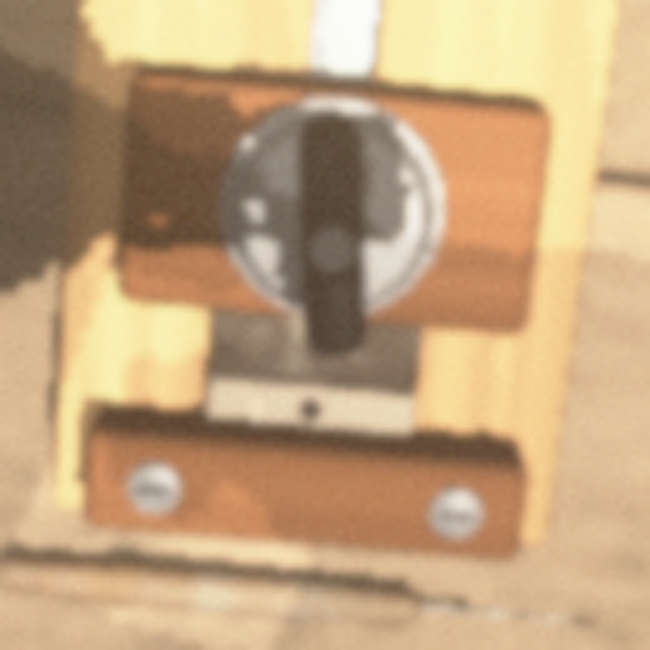

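Run:
```python
from h import *
c=dict(np.load("pics/w5.npz"))
W=lambda u,v,z:ray("wrist",255+u/5-.4,165+v/5-.4,z,c)[:2]
P={k:W(*p) for k,p in dict(sfL=(122,72,.044) and (130,74,.044),sfR=(545,106,.044),ssL=(122,298,.044),ssR=(530,330,.044),
 fL=(92,430,.042),fR=(520,466,.042),w1=(331,116,.084),w2=(337,352,.084),tl=(207,417,.027),tr=(412,433,.027)).items()}
for k in P: print(k,P[k].round(4))
ang=lambda a,b: np.arctan2(*(b-a)[::-1])
yv=P["fL"]-P["fR"]; print("fence",ang(P["fL"],P["fR"]),"stop",ang(P["sfL"],P["sfR"]),ang(P["ssL"],P["ssR"]),"tile",ang(P["tl"],P["tr"]),"wing",ang(P["w1"],P["w2"]))
print("gaps", (P["ssL"]-P["fL"]),(P["ssR"]-P["fR"]), "tile mid",(P["tl"]+P["tr"])/2)
```

```text
sfL [ 0.4429 -0.062 ]
sfR [ 0.5297 -0.0584]
ssL [ 0.4453 -0.1101]
ssR [ 0.5339 -0.1068]
fL [ 0.4411 -0.1415]
fR [ 0.5367 -0.1388]
w1 [ 0.4847 -0.0601]
w2 [ 0.4912 -0.1053]
tl [ 0.4656 -0.1405]
tr [ 0.5131 -0.1389]
fence 0.02855637983407195 stop 0.04156246827272076 0.03676161091150376 tile 0.03531740230369181 wing -1.4268645630121748
gaps [0.00425521 0.03142877] [-0.00284422  0.03195334] tile mid [ 0.48935849 -0.13970337]
```

Call:
servo_tool --steps '[{"travel":[0,0,0.03],"turn":0,"jaw":0},{"travel":[0,0,0.07],"turn":0,"jaw":0},{"travel":[0.02,0,0.1],"turn":0,"jaw":0},{"travel":[0.03,0,0.11],"turn":0,"jaw":0},{"travel":[0.03,0,0.11],"turn":0,"jaw":0},{"travel":[0.03,0,0.11],"turn":0,"jaw":0}]'

```text
time_s: 11.0
ee_pos: [0.4835, -0.0564, 0.1471]
tool_rot: [[-0.119, 0.993, 0.001], [0.993, 0.119, -0.0], [-0.0, 0.001, -1.0]]
wrist_force: [0.1, -0.3, 0.1]
width: 0.0854
```

Run:
```python
from h import *
import cv2
c=bot.camera_info("wrist"); np.savez("pics/w6.npz",**c); cv2.imwrite("pics/w6.png",bot.snapshot("wrist"))
s=bot.sense(); print(s["time_s"],s["ee_pos"],s["wrist_force"]); print(-c["R"].T@c["t"])
a=cv2.imread("pics/w6.png")[200:350,220:420]; cv2.imwrite("pics/w6c.png",cv2.resize(a,None,fx=4,fy=4,interpolation=cv2.INTER_CUBIC))
```

```text
11.05 [ 0.48390487 -0.05669371  0.14755948] [0.25337938 0.2513301  0.16475223]
[0.47454602 0.01503969 0.2896896 ]
```

View pics/w6c.png

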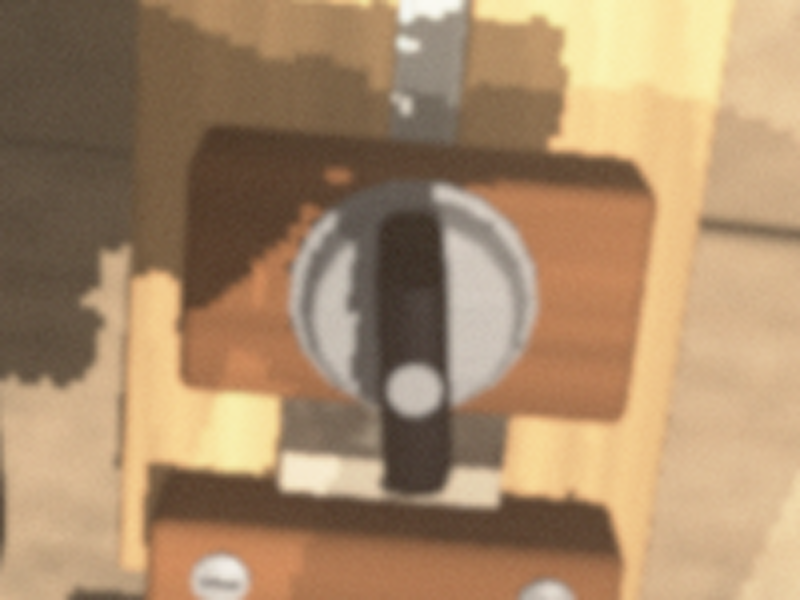

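Run:
```python
from h import *
c=dict(np.load("pics/w6.npz"))
W=lambda u,v,z:ray("wrist",220+u/4-.375,200+v/4-.375,z,c)[:2]
yaw=.022; R=np.array([[np.cos(yaw),-np.sin(yaw)],[np.sin(yaw),np.cos(yaw)]])
o=np.array([.4847,-.0405])
for n,p in dict(s1=(300,394,.044),s2=(560,413,.044),f1=(280,525,.042),f2=(560,549,.042),screw=(414,390,.085),w1=(412,212,.084),w2=(415,490,.084),t1=(285,490,.027),t2=(498,507,.027),sf1=(225,168,.044),sf2=(600,193,.044)).items(): print(n,(R.T@(W(*p)-o)).round(4))
```

```text
s1 [-0.0179 -0.0678]
s2 [ 0.0338 -0.0669]
f1 [-0.0198 -0.0986]
f2 [ 0.0381 -0.0986]
screw [ 0.0022 -0.0446]
w1 [-0.0011 -0.0142]
w2 [ 0.0043 -0.0635]
t1 [-0.02   -0.0994]
t2 [ 0.0263 -0.099 ]
sf1 [-0.0354 -0.0226]
sf2 [ 0.0354 -0.0206]
```

```bash
python3 -c "
from cell import bot
print(bot.sense()['time_s'],bot.close_job())"
```

```text
the job is handed in; nothing more can be done
11.05 None
```

The stop is locked against the test tile, the hand is clear of everything, and I handed the job in at 11.05 s. `close_job()` gave no verdict.

**What I did:** I gripped the knob's wing and dragged the stop about 94 mm. It met firm resistance (9 N, then 16 N) at the knob position expected for a snug tile, with the knob still loose. I then turned the knob about 84° clockwise until it hit its end stop (about 1 N m at the wrist), opened the gripper and rose clear.

**Last checks:**
- **Knob:** the wing measures about 1.45 rad clockwise from the jig's axes, which is the end of its range.
- **Tile:** it lies against the fence, a few mm from the middle line and parallel to the fence within about 0.01 rad.
- **Robot:** wrist force was about zero after release. I saw nothing else on the table moved, though I compared the other things by eye only.

**Disagreement:** two gap readings came out above 30 mm. The block's edges gave 31 to 32 mm in both pictures. The wing's midpoint gave about 32.6 mm in the first one, close to the 33 mm limit. The knob's screw gave about 29 mm in the closer picture.

The tool also drifted 1.8 mm away from the fence while turning. That fits a 1.8 mm sideways offset between the grip and the knob's axis, and the tool kept pushing toward the fence with about 25 N throughout. I take the true gap to be about 30 mm, but I could not see the stop's face directly.

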